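Put the spare objective away and shut the accessory drawer

TASK

Stand the spare microscope objective upright on the bottom of the drawer that was left open, then push that drawer fully home until it seats at its detent. Leave the other cabinet's drawer shut and the other things on the bench where they are.

Things in the scene. Friction and masses are not known exactly. Their poses are not given: they have to be found in the camera images.
- objective: the spare microscope objective lens: a bright steel barrel 34 mm in diameter and 64 mm tall, 160 g, with a dark ring low down and a thin pale ring; it stands on its flat wide end, the top tapers to a narrow nose above 46 mm (straight barrel from 7 to 46 mm). Origin: centre of its flat underside; z points up through the nose.
- cab: low grey steel cabinet, 220 deep (x) x 160 wide (y) x 100 mm high, fixed to the bench, with one white-fronted drawer that was left open. Origin: centre of its underside; its x axis points from the drawer front to its back (the way in which the drawer is pushed shut), y across, z up. Its place and yaw vary; it and the shut cabinet may swap sides.
- cab_drawer (a joint): how far the open drawer stands out, m: 0 is fully home against its stop, it starts 0.12 to 0.15. A sprung roller resists (about 6 N) from 18 mm to 9 mm and then draws it home and holds it there; if let go before that, it stays ajar. Running friction about 1 N.
- cab_drawer_pull (a point): middle of the drawer's dark steel bar pull, which moves with the drawer: a round bar 8 mm thick, 80 mm long across the drawer, level, 59 mm above the bench, 22 mm clear of the front panel's face to its centre line. Axes as the cabinet's. The front panel is 156 mm wide and 10 mm thick, from 7 to 93 mm above the bench.
- cab_drawer_floor (a point): centre of the floor of the open drawer's front compartment, on its surface, 14 mm above the bench; moves with the drawer, axes as the cabinet's. Compartment 110 long (x) x 128 mm wide, walls 57 mm high over the floor, front panel 79, divider at the back 45; behind that a low carton. The panel's outer face is 66 mm in front (-x) of this point, the bar 88 mm.
- spare_cab: the second cabinet, of the same make and size, its drawer shut; the axes and origin are the same. It stays shut.
- spare_cab_drawer (a joint): opening of the second cabinet's drawer, m, 0 = shut (as it starts, held by its own detent).
- eyepiece: bystander: black eyepiece, 56 mm tall, wide top 48 mm in diameter on a thinner bright tube 30 mm in diameter. Origin: centre of its underside. The objective, eyepiece and bottle swap places.
- oil_bottle: bystander: small brown glass bottle with a black cap and paper label, 36 mm in diameter, 75 mm tall. Origin: centre of its underside.
- slide_box: bystander: flat plastic slide box, 85 x 170 x 34 mm. Origin: centre of its underside.

How it is judged:
On the way:
1. the objective stands upright, released, on the open drawer's floor (the drawer more than 30 mm out) (x of objective in the frame of cab_drawer_floor between -0.058 and 0.108 m and y of objective in the frame of cab_drawer_floor between -0.066 and 0.066 m and z of objective in the frame of cab_drawer_floor between -0.006 and 0.008 m and angle between objective's own z axis and vertical below 0.2 rad and contact force between the fingers and objective below 0.2 N and linear speed of objective below 0.03 m/s and value of joint cab_drawer above 0.03 m), for 0.2 s.
At the end, for the whole second after the job is handed in: The drawer of the first cabinet is home at its detent (within 3 mm of fully shut) and still, the objective stands inside it on its floor, upright within 0.2 rad and at rest, and the second cabinet's drawer is shut (within 4 mm) (x of objective in the frame of cab_drawer_floor between -0.058 and 0.108 m and y of objective in the frame of cab_drawer_floor between -0.066 and 0.066 m and z of objective in the frame of cab_drawer_floor between -0.006 and 0.008 m and angle between objective's own z axis and vertical below 0.2 rad and value of joint cab_drawer below 0.003 m and velocity of joint cab_drawer between -0.01 and 0.01 m/s and value of joint spare_cab_drawer below 0.004 m and linear speed of objective below 0.02 m/s); the robot touches nothing.
It fails at once if a bystander (eyepiece, oil bottle, slide box) is moved more than 30 mm (distance of any of eyepiece, oil_bottle, slide_box from where it was at the start of the episode above 0.03 m).
It fails at once if the second cabinet's drawer is pulled open by more than 15 mm (value of joint spare_cab_drawer above 0.015 m).
It also fails if it takes over 56 s, if anything falls off the work surface, if the arm or the gripper's body presses on something with over 40 N, if the wrist force passes 120 N, or if a joint passes its speed limit or range.

ROBOT

A 6-joint arm with a two-finger parallel gripper is mounted at the origin on the work surface. World frame = base frame: x ahead of the robot, y to its left, z up, the work surface at z = 0. Lengths are in m, angles in rad, forces in N, time in s.
With the tool pointing down it reaches from about 0.425 to 0.95 m from the base axis. Payload 3.5 kg.
Tool frame: the origin (TCP) lies at the very end of the fingers, on their centre line; the grasp point (between the pads) lies 19 mm behind it (ctrl.pinch_z is the distance from the TCP to the grasp point, in m); z points along the fingers, y is the line along which they close (so a half turn about z gives the same grasp; the last joint's range is limited). The gripper opens to 85 mm and grips with 20 to 120 N. Pads are 22 mm wide; open, the fingers measure 114 mm over their backs; the gripper's body (76 mm by 85 mm) begins 54 mm behind the grasp point. The pads swing forward as they close: fully open they stand 13 mm farther back than shut.
Start: joints at [-0.15, 0.286, 1.577, -0, 1.279, -0.15], TCP at [0.675, 0, 0.231] pointing down, gripper open.
Joint ranges: [-2.77, 2.77], [-0.9, 2.22], [0.21, 2.48], [-1.53, 4.67], [0.24, 2.81], [-2.84, 2.84]. Speed limits (rad/s): [2.79, 2.79, 3.14, 3.14, 3.14, 3.14].

INTERFACE

Orientations are given as a unit quaternion [x, y, z, w].
In Python, from plant import ctrl gives the robot as it stands. The module is installed in compiled form; this text tells all that it offers.
- The arm moves only by the shell command python3 -m crank 'ROWS' [OPENING] [FORCE]. ROWS is JSON, a list of rows, each a list of 6 numbers: the shift along the tool's x, y, z in cm, then the turn, a rotation vector about the tool's x, y, z in rad. In form: [[tx, ty, tz, rx, ry, rz], ...]. A call has 1 to 10 rows; each row is the pose to reach, as a shift and turn from the pose commanded when the call began, along the tool's axes at that moment; what a row does not reach only later rows make up. A row lasts 1/10 s, in which the tool goes at most 50 mm and 8.59 degrees, less where a joint would pass 70% of its speed; a pose out of reach is approached as far as the arm can. A call with a gripper value outside its range is refused whole. OPENING is the opening, from 0 (shut) to 1 (fully open), set as the call begins (- or left out, the last holds). The fingers move at their own pace and stop on an object; FORCE is the grip in N (left out, the last holds). Time passes only in rows, so rows that repeat a pose let the fingers close. It gives the time, the measured TCP pose, the force, the opening and the grip force at its end, in the units of the state.
- ctrl.get_state(): the state, without advancing time (a new reading comes with each control period).
- ctrl.read_camera(name): name is "scene" or "side" or "wrist"; returns (picture, depth): 400x640x3 uint8, blue, green, red; 400x640 float32, m along the optical axis (not along the pixel's ray), 0 where there is no reading.
- ctrl.camera_info(name): a dict with "K" (3x3 intrinsics, pixels), "origin" and "orientation" of the camera in the world. Camera axes: x right, y down, z forward; pixel columns grow to the right and rows downward; lengths in m; the calibration is good to about 2 mm. A picture is of the moment at which its call begins: read the wrist's pose just before it. camera_info takes no time and is no camera call; for the wrist camera it gives the pose at the moment of the call.
- ctrl.sign_off(): hands the job in; it is judged then, once.
The state is a dict: "time": time; "qpos": joint angles; "dq": joint speeds; "joint_efforts": joint torques, N m; "eef_pos": TCP position; "tcp_rot": TCP orientation; "contact_force": force on the tool from outside, world axes, zero at the start; "wrist_torque": the same for the moment, N m; "opening": opening from 0.0 (shut) to 1.0 (fully open); "finger_force": force on a finger pad.
Only numpy, scipy, OpenCV 4.12 (cv2) and the standard library are available. Lean on these libraries where they do the work, as an engineer would, in place of code of your own. Each camera call takes 0.05 s, during which the arm holds its last target. There are 200 camera calls.

## Working session

There is one attempt and no reset: what is moved stays moved. The work goes in short steps, Python scripts to look and compute and a shell command to move; the robot and the scene stay as the last step left them, time stands still between calls to the robot, and variables do not carry over. Pictures are saved under pics/ and viewed, at most 10 in all, crops included, and the job is handed in when it is done.

```bash
mkdir -p pics; python3 - <<'E'
from plant import ctrl
import cv2,numpy as np
for n in ("scene","side"):
    i=ctrl.camera_info(n); p,d=ctrl.read_camera(n)
    cv2.imwrite(f"pics/{n}0.png",p); np.savez(f"{n}0.npz",p=p,d=d,K=i["K"],o=i["origin"],q=i["orientation"])
    print(n,i)
print(ctrl.get_state())
E
```

```text
scene {'K': array([[464.68939803,   0.        , 329.83328061],
       [  0.        , 464.68939803, 198.60334517],
       [  0.        ,   0.        ,   1.        ]]), 'origin': array([1.04398872, 0.38982277, 1.08454705]), 'orientation': array([ 0.38369315,  0.88616622, -0.23812269, -0.10385848])}
side {'K': array([[490.4374788 ,   0.        , 326.98479598],
       [  0.        , 490.4374788 , 203.09643671],
       [  0.        ,   0.        ,   1.        ]]), 'origin': array([ 0.06659106, -0.94738179,  0.77609337]), 'orientation': array([ 0.84748838, -0.24132232,  0.12287859, -0.45653897])}
{'time': 0.1, 'qpos': array([-1.49995029e-01,  2.87120830e-01,  1.57802656e+00, -1.65773293e-06,
        1.27858712e+00, -1.49983483e-01]), 'dq': array([ 0.000162  , -0.0027881 , -0.00124751,  0.00117717, -0.00035824,
        0.00023033]), 'joint_efforts': array([ 1.14915063e-03, -4.07295120e+01, -2.93698221e+01, -1.06323112e-04,
        3.42678482e-03, -4.41654265e-06]), 'eef_pos': array([6.74411381e-01, 1.21506464e-04, 2.30058506e-01]), 'tcp_rot': array([ 7.07110288e-01,  7.07102463e-01, -6.36241506e-04, -8.61443043e-04]), 'contact_force': array([-0.29651714,  0.29240909,  0.49772387]), 'wrist_torque': array([-0.0025895 , -0.00760037, -0.00298214]), 'finger_force': 0.0, 'opening': 0.9998976361137476}
```

View pics/scene0.png

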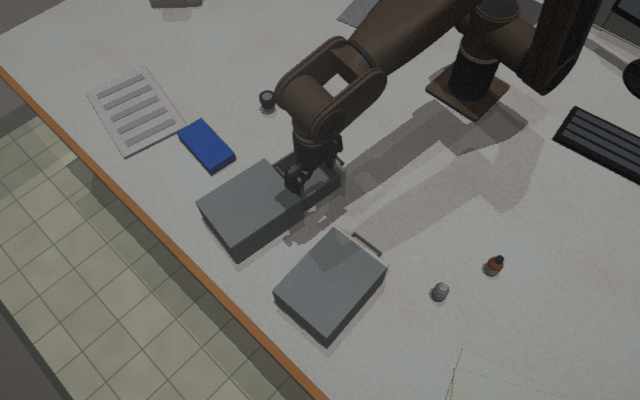

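View pics/side0.png

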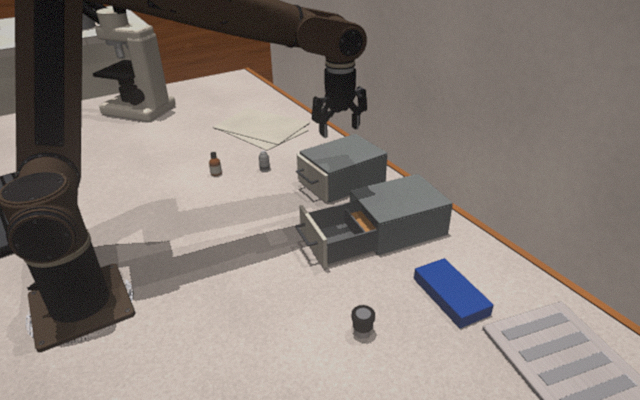

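The scene view shows the objective at about (440,291), the bottle at (495,265), the eyepiece at (267,100), the open cabinet at (250,210) and the shut one at (330,285). In the side view the objective is at (264,160), the open drawer front at (313,240) and the pull at (306,230).

```bash
cat > h.py <<'E'
import numpy as np,cv2
from scipy.spatial.transform import Rotation as R
def cloud(f):
    a=np.load(f); d=a["d"]; v,u=np.indices(d.shape); K=a["K"]
    c=np.stack([(u-K[0,2])/K[0,0]*d,(v-K[1,2])/K[1,1]*d,d],-1)
    w=c@R.from_quat(a["q"]).as_matrix().T+a["o"]; w[d<=0]=np.nan
    return w,a["p"]
E
python3 - <<'E'
from h import *
S,_=cloud("scene0.npz"); D,_=cloud("side0.npz")
for n,W,(u0,u1,v0,v1) in (("scene",S,(425,455,275,305)),("side",D,(250,278,145,175))):
    P=W[v0:v1,u0:u1].reshape(-1,3); P=P[P[:,2]>.012]
    b=P[(P[:,2]<.046)]
    print(n,"obj zmax",P[:,2].max(),"mean",P.mean(0),len(P))
    f=np.linalg.lstsq(np.c_[2*b[:,:2],np.ones(len(b))],(b[:,:2]**2).sum(1),rcond=None)[0]
    print(" circle",f[:2],np.sqrt(f[2]+f[0]**2+f[1]**2), "top", P[P[:,2]>.058].mean(0), b.min(0),b.max(0))
for n,W in (("scene",S),("side",D)):
    m=((abs(W[...,2]-.1)<.004)&(W[...,0]>.6)&(abs(W[...,1])<.4)).astype(np.uint8)
    m=cv2.morphologyEx(m,cv2.MORPH_OPEN,np.ones((3,3)))
    k,l,st,_=cv2.connectedComponentsWithStats(m)
    for i in range(1,k):
        if st[i,4]<400: continue
        q=W[l==i]; r=cv2.minAreaRect((q[:,:2]*1000).astype(np.float32))
        print(n,st[i],r,cv2.boxPoints(r).round().tolist(),np.median(q[:,2]))
# side: front of open drawer
for v,u in ((208,300),(225,306),(235,310),(245,318),(255,322)): print(v,u,D[v,u])
E
```

```text
scene obj zmax 0.06623623415578628 mean [0.61090302 0.33395881 0.04610238] 244
 circle [0.60396565 0.33298404] 0.016479383280708044 top [0.6051328  0.33308893 0.06276853] [0.58696144 0.31667873 0.01205059] [0.62168122 0.3502014  0.04598988]
side obj zmax 0.06625607728173688 mean [0.59655516 0.32318403 0.038455  ] 163
 circle [0.59831821 0.32780682] 0.012750590927130864 top [0.59929648 0.32857637 0.06118925] [0.58168876 0.31128146 0.01265439] [0.61474034 0.33844121 0.04572154]
scene [ 196  159  105   89 4537] ((767.00439453125, -143.14669799804688), (162.59288024902344, 207.99530029296875), 81.98841857910156) [[653.0, -209.0], [859.0, -238.0], [881.0, -77.0], [675.0, -48.0]] 0.10014198625181203
scene [ 272  229  113  108 6064] ((776.3265380859375, 139.8356475830078), (210.4629364013672, 160.7411651611328), 2.467118263244629) [[668.0, 216.0], [675.0, 55.0], [885.0, 64.0], [878.0, 225.0]] 0.10025763407764143
side [ 301  134   83   39 1565] ((773.572265625, 137.6070556640625), (211.27383422851562, 163.67562866210938), 3.3820579051971436) [[663.0, 213.0], [673.0, 50.0], [884.0, 62.0], [874.0, 226.0]] 0.09851308212505361
side [ 351  175   99   49 2736] ((762.507080078125, -144.70916748046875), (163.72100830078125, 209.6363525390625), 81.85917663574219) [[647.0, -211.0], [855.0, -241.0], [878.0, -79.0], [670.0, -49.0]] 0.09875293912286226
208 300 [ 0.52956005 -0.04452001  0.09073825]
225 306 [ 0.52435668 -0.08227221  0.06363758]
235 310 [ 0.51868133 -0.11142745  0.05381133]
245 318 [ 0.51229042 -0.16068785  0.05871455]
255 322 [ 0.50813777 -0.18548232  0.0476408 ]
```

```bash
python3 -m crank '[[33,-7.2,3,0,0,-1.43],[33,-7.2,3,0,0,-1.43],[33,-7.2,3,0,0,-1.43],[33,-7.2,3,0,0,-1.43],[33,-7.2,3,0,0,-1.43],[33,-7.2,3,0,0,-1.43],[33,-7.2,3,0,0,-1.43],[33,-7.2,3,0,0,-1.43],[33,-7.2,3,0,0,-1.43],[33,-7.2,3,0,0,-1.43]]' 1 && python3 -m crank '[[0,0,0,0,0,0],[0,0,0,0,0,0]]'
python3 - <<'E'
from plant import ctrl
import cv2,numpy as np
for n in ("wrist","scene","side"):
    i=ctrl.camera_info(n); p,d=ctrl.read_camera(n)
    cv2.imwrite(f"pics/{n}1.png",p); np.savez(f"{n}1.npz",p=p,d=d,K=i["K"],o=i["origin"],q=i["orientation"])
s=ctrl.get_state(); print(s["time"],s["eef_pos"],s["tcp_rot"],s["qpos"])
from h import *
W,_=cloud("wrist1.npz")
P=W.reshape(-1,3); P=P[(P[:,2]>.055)&(P[:,2]<.075)&(np.hypot(P[:,0]-.602,P[:,1]-.33)<.05)]
print("top",P.mean(0),len(P),P.min(0),P.max(0))
S,_=cloud("scene0.npz"); B=S[255:276,485:506].reshape(-1,3); B=B[B[:,2]>.015]; print("bottle",B.mean(0))
E
```

```text
time: 1.1
eef_pos: [0.6022, 0.3306, 0.2003]
tcp_rot: [0.067, 0.998, -0.0, -0.001]
contact_force: [-0.5, 0.1, -0.6]
opening: 0.998
finger_force: 0.0
time: 1.3
eef_pos: [0.6028, 0.3299, 0.2008]
tcp_rot: [0.071, 0.997, -0.0, -0.0]
contact_force: [0.2, 1.3, -0.1]
opening: 0.999
finger_force: 0.0
1.45 [0.60298729 0.32982219 0.20116726] [ 7.09406630e-02  9.97480528e-01 -5.55448779e-05 -1.27017293e-04] [ 3.53181049e-01  3.36217671e-01  1.57024113e+00  3.50499093e-06
  1.23541109e+00 -1.07561583e+00]
top [0.60015378 0.33245996 0.06252463] 557 [0.59063149 0.3208529  0.05503561] [0.61388663 0.34411068 0.06750428]
bottle [0.46981341 0.38961651 0.0487768 ]
```

View pics/wrist1.png

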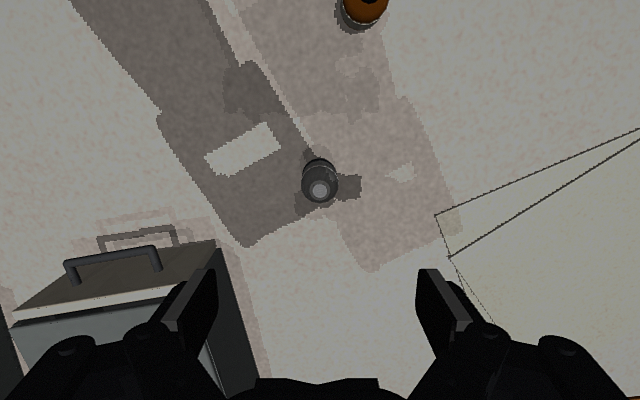

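Objective at about (319,188) in the wrist view and upright, bottle at (362,10) well clear, and nothing lies under the fingers.

```bash
python3 -m crank '[[0.3,0.2,4,0,0,0],[0.3,0.2,8,0,0,0],[0.3,0.2,11,0,0,0],[0.3,0.2,13,0,0,0],[0.3,0.2,15,0,0,0],[0.3,0.2,16.5,0,0,0],[0.3,0.2,17.7,0,0,0],[0.3,0.2,18.5,0,0,0],[0.3,0.2,18.5,0,0,0],[0.3,0.2,18.5,0,0,0]]' 1 && python3 -m crank '[[0,0,0,0,0,0],[0,0,0,0,0,0],[0,0,0,0,0,0],[0,0,0,0,0,0],[0,0,0,0,0,0],[0,0,0,0,0,0],[0,0,0,0,0,0],[0,0,0,0,0,0],[0,0,0,0,0,0],[0,0,0,0,0,0]]' 0 40
```

```text
time: 2.45
eef_pos: [0.6008, 0.3327, 0.017]
tcp_rot: [0.07, 0.998, 0.0, 0.001]
contact_force: [0.3, -0.0, 0.3]
opening: 0.995
finger_force: 0.0
time: 3.45
eef_pos: [0.6008, 0.3327, 0.017]
tcp_rot: [0.07, 0.998, 0.0, 0.001]
contact_force: [-0.1, 0.8, 6.2]
opening: 0.377
finger_force: 40.3
```

```bash
python3 - <<'E'
from h import *
# refine open drawer from unobstructed scene1/side1 views: points in cab frame (yaw -8deg)
ex=np.array([.9903,-.1392]); ey=np.array([.1392,.9903])
for n in ("scene1","side1"):
    W,p=cloud(n+".npz")
    P=W.reshape(-1,3); s=P[:,:2]@ex; t=P[:,:2]@ey
    def rng(m,l):
        print(n,l,m.sum(),"s",np.percentile(s[m],[2,50,98]).round(4),"t",np.percentile(t[m],[2,50,98]).round(4)) if m.sum()>5 else print(n,l,"few")
    z=P[:,2]; near=(t>-.14)&(t<.07)
    rng(near&(s>.45)&(s<.62)&(z>.088)&(z<.096),"panel top")
    rng(near&(s>.45)&(s<.524)&(z>.052)&(z<.066),"bar")
    rng(near&(s>.545)&(s<.65)&(z>.008)&(z<.02),"floor")
    rng(near&(s>.6)&(s<.92)&(abs(z-.1)<.003),"cab top")
cv2.imwrite("pics/scene1c.png",cv2.resize(np.load("scene1.npz")["p"][130:270,180:400],None,fx=3,fy=3))
E
```

```text
scene1 panel top 194 s [0.5343 0.5398 0.5439] t [-0.1101 -0.0301  0.0397]
scene1 bar 89 s [0.5074 0.5123 0.5185] t [-0.0777 -0.0372  0.0077]
scene1 floor 1122 s [0.5477 0.5925 0.6373] t [-0.1001 -0.048   0.0333]
scene1 cab top 4336 s [0.6808 0.7851 0.8797] t [-0.1111 -0.0306  0.0426]
side1 panel top 177 s [0.5291 0.5334 0.5394] t [-0.1129 -0.0449  0.0345]
side1 bar 114 s [0.5037 0.5082 0.523 ] t [-0.0804 -0.0433  0.0049]
side1 floor 608 s [0.5554 0.6111 0.6495] t [-0.1068 -0.0101  0.0299]
side1 cab top 2569 s [0.6752 0.7708 0.874 ] t [-0.1155 -0.045   0.038 ]
```

View pics/scene1c.png

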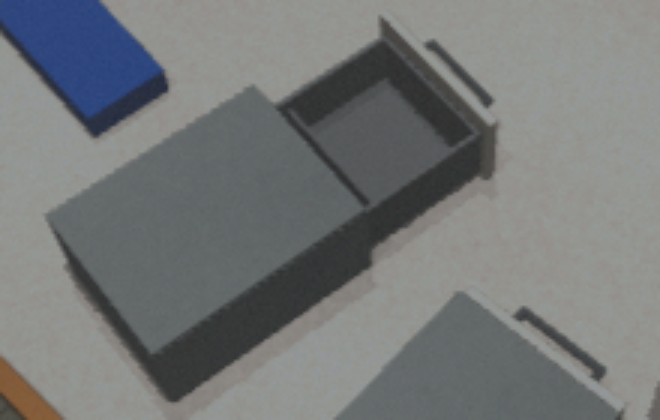

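The crop shows the drawer open and clear: compartment around (385,130), pull at (460,75). The objective is gripped (opening 0.377, 40 N). I'll lift and carry it over.

```bash
python3 -m crank '[[0,0,-2,0,0,0],[0,0,-5,0,0,0],[0,0,-9,0,0,0],[0,0,-13,0,0,0],[0,-2,-16,0,0,0],[-0.5,-5,-16,0,0,0],[-1,-9,-16,0,0,0],[-1.5,-13.5,-16,0,0,0],[-2,-18,-16,0,0,0],[-2.5,-22.5,-16,0,0,0]]' && python3 -m crank '[[-0.5,-4.5,0,0,0,0],[-1,-9,0,0,0,0],[-1.5,-13.5,0,0,0,0],[-2,-17,0,0,0,0],[-2.3,-20,0,0,0,0],[-2.5,-22,0,0,0,0],[-2.5,-22.5,0,0,0,0],[-2.5,-22.5,0,0,0,0],[-2.5,-22.5,0,0,0,0]]'
python3 - <<'E'
from plant import ctrl
import cv2,numpy as np
for n in ("wrist","side"):
    i=ctrl.camera_info(n); p,d=ctrl.read_camera(n)
    cv2.imwrite(f"pics/{n}2.png",p); np.savez(f"{n}2.npz",p=p,d=d,K=i["K"],o=i["origin"],q=i["orientation"])
s=ctrl.get_state(); print(s["time"],s["eef_pos"],s["tcp_rot"])
from h import *
ex=np.array([.9903,-.1392]); ey=np.array([.1392,.9903])
print("tcp s,t",s["eef_pos"][:2]@ex,s["eef_pos"][:2]@ey)
W,_=cloud("wrist2.npz"); P=W.reshape(-1,3); S=P[:,:2]@ex; T=P[:,:2]@ey; z=P[:,2]
for l,m in (("panel",(z>.087)&(z<.097)&(S>.5)&(S<.57)),("wallL",(z>.064)&(z<.076)&(S>.55)&(S<.65)&(T>-.01)&(T<.06)),("wallR",(z>.064)&(z<.076)&(S>.55)&(S<.65)&(T<-.07)&(T>-.14)),("bar",(z>.052)&(z<.066)&(S<.522)&(S>.48))):
    print(l,m.sum(),S[m].min() if m.any() else'',np.percentile(S[m],[2,50,98]) if m.any() else '',np.percentile(T[m],[2,50,98]) if m.any() else '')
E
```

```text
time: 4.45
eef_pos: [0.5918, 0.1043, 0.1741]
tcp_rot: [0.07, 0.998, -0.0, -0.002]
contact_force: [1.0, 0.0, -1.6]
opening: 0.38
finger_force: 40.1
time: 5.35
eef_pos: [0.5861, -0.119, 0.1754]
tcp_rot: [0.07, 0.998, 0.0, -0.001]
contact_force: [0.2, -0.1, -1.7]
opening: 0.382
finger_force: 40.1
5.45 [ 0.58649416 -0.11883642  0.17593186] [ 6.96064778e-02  9.97574428e-01  2.27372583e-04 -3.82652615e-04]
tcp s,t 0.5973471959146777 -0.03604372236208045
panel 3894 0.5309813083856888 [0.53141106 0.53576195 0.54083436] [-0.11118246 -0.03621186  0.03716405]
wallL 1158 0.5500570055137379 [0.55189271 0.59536404 0.64739932] [0.0268026  0.02863527 0.03196673]
wallR 1161 0.5500055148536247 [0.55173704 0.59547441 0.64797604] [-0.1057592  -0.10247241 -0.10059493]
bar 1768 0.5052906878861542 [0.50535047 0.51007416 0.52074914] [-0.07944883 -0.03684533  0.00527765]
```

View pics/wrist2.png

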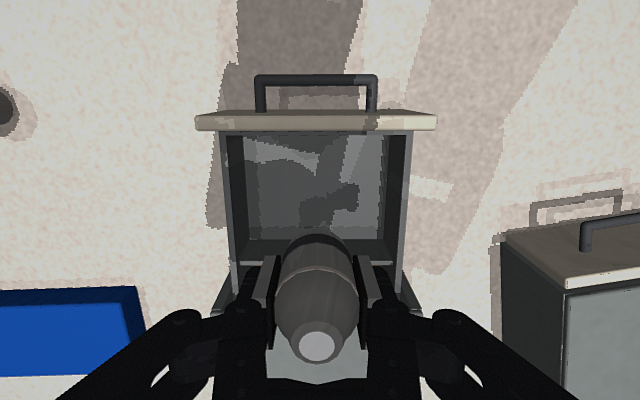

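The wrist view shows the objective upright in the fingers at (318,310), the compartment at (315,190) centred below it, and the bar at (315,80). Numbers agree: tool at s = 0.597, t = -0.036 against floor centre 0.597, -0.037. I'll lower it.

```bash
python3 -m crank '[[0,0,3,0,0,0],[0,0,6,0,0,0],[0,0,8.5,0,0,0],[0,0,10.5,0,0,0],[0,0,12,0,0,0],[0,0,13,0,0,0],[0,0,13.6,0,0,0],[0,0,14,0,0,0],[0,0,14.2,0,0,0],[0,0,14.2,0,0,0]]' && python3 -m crank '[[0,0,0,0,0,0],[0,0,0,0,0,0]]'
```

```text
time: 6.45
eef_pos: [0.587, -0.1203, 0.0348]
tcp_rot: [0.07, 0.998, -0.0, 0.0]
contact_force: [0.2, 0.2, -2.2]
opening: 0.381
finger_force: 40.1
time: 6.65
eef_pos: [0.587, -0.1203, 0.035]
tcp_rot: [0.07, 0.998, -0.0, 0.001]
contact_force: [0.3, -0.8, -1.5]
opening: 0.386
finger_force: 40.1
```

Still hanging freely (-1.5 N is its weight), with about 4 mm to go.

```bash
python3 -m crank '[[0,0,0.1,0,0,0],[0,0,0.2,0,0,0],[0,0,0.3,0,0,0],[0,0,0.35,0,0,0],[0,0,0.35,0,0,0]]'
```

```text
time: 7.15
eef_pos: [0.5867, -0.1202, 0.031]
tcp_rot: [0.07, 0.998, 0.0, -0.0]
contact_force: [-1.1, -0.3, -0.3]
opening: 0.385
finger_force: 40.3
```

```bash
python3 -m crank '[[0,0,0.05,0,0,0],[0,0,0.05,0,0,0]]' && python3 -m crank '[[0,0,0,0,0,0],[0,0,0,0,0,0],[0,0,0,0,0,0],[0,0,0,0,0,0],[0,0,0,0,0,0],[0,0,0,0,0,0],[0,0,0,0,0,0],[0,0,0,0,0,0]]' 0.65 && python3 -m crank '[[0,0,-1,0,0,0],[0,0,-3,0,0,0],[0,0,-6,0,0,0],[0,0,-10,0,0,0],[0,0,-14,0,0,0],[0,0,-14,0,0,0],[0,0,-14,0,0,0]]'
python3 - <<'E'
from plant import ctrl
import cv2,numpy as np
for n in ("wrist","scene","side"):
    i=ctrl.camera_info(n); p,d=ctrl.read_camera(n)
    cv2.imwrite(f"pics/{n}3.png",p); np.savez(f"{n}3.npz",p=p,d=d,K=i["K"],o=i["origin"],q=i["orientation"])
s=ctrl.get_state(); print(s["time"],s["eef_pos"],s["tcp_rot"])
from h import *
W,_=cloud("wrist3.npz"); P=W.reshape(-1,3); m=(P[:,2]>.06)&(P[:,2]<.085)&(np.hypot(P[:,0]-.587,P[:,1]+.12)<.035)
print(m.sum(),P[m].mean(0),P[m].min(0),P[m].max(0))
E
```

```text
time: 7.35
eef_pos: [0.5872, -0.1202, 0.031]
tcp_rot: [0.07, 0.998, -0.0, 0.001]
contact_force: [-1.3, 0.7, 3.7]
opening: 0.382
finger_force: 40.5
time: 8.15
eef_pos: [0.5866, -0.1201, 0.0303]
tcp_rot: [0.07, 0.998, 0.0, -0.0]
contact_force: [1.7, -0.1, 0.7]
opening: 0.652
finger_force: 0.0
time: 8.85
eef_pos: [0.5876, -0.1205, 0.1727]
tcp_rot: [0.07, 0.998, -0.001, 0.002]
contact_force: [-0.2, 0.3, -0.7]
opening: 0.654
finger_force: 0.0
9.0 [ 0.58557409 -0.11973917  0.16866853] [ 7.03542125e-02  9.97520820e-01  4.55950153e-04 -1.51357179e-03]
1399 [ 0.58528052 -0.1201528   0.07080788] [ 0.57206092 -0.13743079  0.0600473 ] [ 0.6052208  -0.10396978  0.08161416]
```

View pics/wrist3.png

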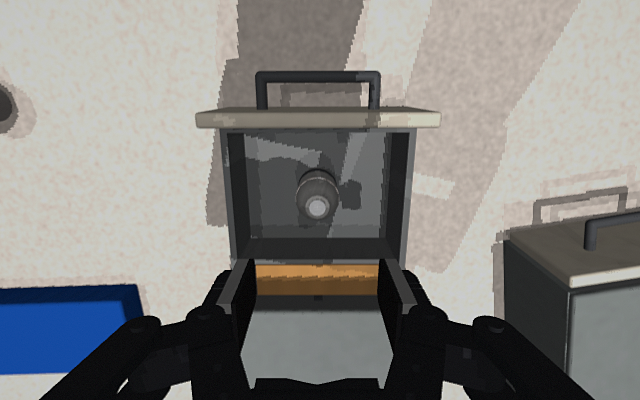

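The objective stands upright in the compartment at (317,195), with its top at z ≈ 0.08. Next I close the fingers, go round in front of the bar, and lower.

```bash
python3 -m crank '[[4,0,0,0,0,0],[8,0,0,0,0,0],[11,0,0,0,0,0],[12.7,0,0,0,0,0],[12.7,0,2,0,0,0],[12.7,0,5,0,0,0],[12.7,0,9,0,0,0],[12.7,0,11.5,0,0,0],[12.7,0,12.5,0,0,0],[12.7,0,12.5,0,0,0]]' 0 40 && python3 -m crank '[[-0.5,0,0,0,0,0],[-1,0,0,0,0,0],[-1.3,0,0,0,0,0],[-1.6,0,0,0,0,0],[-1.9,0,0,0,0,0],[-2.2,0,0,0,0,0],[-2.5,0,0,0,0,0],[-2.8,0,0,0,0,0]]'
```

```text
time: 10.0
eef_pos: [0.4591, -0.1015, 0.0431]
tcp_rot: [0.07, 0.998, 0.001, -0.003]
contact_force: [-0.3, 0.5, 0.2]
opening: 0.003
finger_force: 0.0
time: 10.8
eef_pos: [0.4885, -0.1061, 0.0452]
tcp_rot: [0.07, 0.998, 0.0, -0.001]
contact_force: [-1.5, 0.5, 0.6]
opening: -0.003
finger_force: 0.6
```

```bash
python3 -m crank '[[-0.3,0,0,0,0,0],[-0.6,0,0,0,0,0],[-1,0,0,0,0,0],[-1.4,0,0,0,0,0],[-1.8,0,0,0,0,0],[-2.2,0,0,0,0,0],[-2.6,0,0,0,0,0],[-3,0,0,0,0,0],[-3.4,0,0,0,0,0],[-3.8,0,0,0,0,0]]' && python3 -m crank '[[-0.4,0,0,0,0,0],[-0.8,0,0,0,0,0],[-1.2,0,0,0,0,0],[-1.6,0,0,0,0,0],[-2,0,0,0,0,0],[-2.4,0,0,0,0,0],[-2.8,0,0,0,0,0],[-3.2,0,0,0,0,0],[-3.6,0,0,0,0,0],[-4,0,0,0,0,0]]'  && python3 -m crank '[[-0.4,0,0,0,0,0],[-0.7,0,0,0,0,0],[-1,0,0,0,0,0],[-1.3,0,0,0,0,0],[-1.6,0,0,0,0,0]]'
python3 - <<'E'
from plant import ctrl
import cv2,numpy as np
for n in ("side","scene"):
    i=ctrl.camera_info(n); p,d=ctrl.read_camera(n)
    np.savez(f"{n}4.npz",p=p,d=d,K=i["K"],o=i["origin"],q=i["orientation"])
s=ctrl.get_state(); print(s["time"],s["eef_pos"],s["contact_force"])
from h import *
a=np.load("side4.npz")["p"][130:280,260:460]; b=np.load("scene4.npz")["p"][130:280,180:380]
cv2.imwrite("pics/both4.png",cv2.resize(np.hstack([a,b]),None,fx=2,fy=2))
E
```

```text
time: 11.8
eef_pos: [0.5265, -0.1115, 0.0452]
tcp_rot: [0.07, 0.998, 0.0, -0.0]
contact_force: [-0.8, 0.5, -0.6]
opening: -0.005
finger_force: 0.6
time: 12.8
eef_pos: [0.5662, -0.1172, 0.0453]
tcp_rot: [0.07, 0.998, 0.0, 0.0]
contact_force: [-2.0, 1.9, 0.5]
opening: 0.003
finger_force: 0.6
time: 13.3
eef_pos: [0.582, -0.1195, 0.0454]
tcp_rot: [0.07, 0.998, -0.0, 0.0]
contact_force: [-0.6, 0.3, 0.8]
opening: 0.001
finger_force: 0.6
13.4 [ 0.58259428 -0.11982297  0.04570025] [ 0.77401497 -0.0154761  -0.73496702]
```

View pics/both4.png

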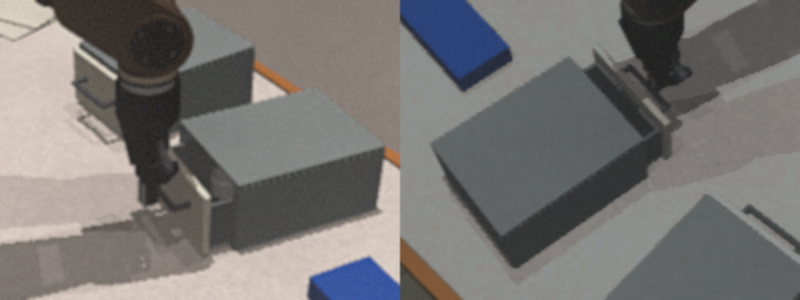

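The drawer is closing, with the gripper in front of the pull. The gap is still about 35 mm and the objective is visible standing inside at (222,185). I'll continue slowly.

```bash
python3 -m crank '[[-0.3,0,0,0,0,0],[-0.6,0,0,0,0,0],[-0.9,0,0,0,0,0],[-1.2,0,0,0,0,0],[-1.5,0,0,0,0,0]]' && python3 -m crank '[[-0.2,0,0,0,0,0],[-0.4,0,0,0,0,0],[-0.6,0,0,0,0,0]]' && python3 -m crank '[[-0.2,0,0,0,0,0],[-0.4,0,0,0,0,0],[-0.6,0,0,0,0,0]]'
```

```text
time: 13.9
eef_pos: [0.5965, -0.1216, 0.0453]
tcp_rot: [0.07, 0.998, 0.0, -0.001]
contact_force: [-4.1, -0.5, 3.4]
opening: 0.001
finger_force: 2.7
time: 14.2
eef_pos: [0.5992, -0.1219, 0.0451]
tcp_rot: [0.07, 0.998, 0.001, -0.005]
contact_force: [-13.2, 0.4, 9.3]
opening: 0.001
finger_force: 6.6
time: 14.5
eef_pos: [0.6066, -0.123, 0.0452]
tcp_rot: [0.07, 0.998, 0.0, -0.003]
contact_force: [-4.3, -0.4, 3.8]
opening: -0.0
finger_force: 2.4
```

```bash
python3 -m crank '[[-0.2,0,0,0,0,0],[-0.4,0,0,0,0,0],[-0.4,0,0,0,0,0]]' && python3 -m crank '[[-0.2,0,0,0,0,0],[-0.4,0,0,0,0,0],[-0.4,0,0,0,0,0]]' && python3 -m crank '[[-0.2,0,0,0,0,0],[-0.3,0,0,0,0,0],[-0.3,0,0,0,0,0]]'
```

```text
time: 14.8
eef_pos: [0.6132, -0.1239, 0.0454]
tcp_rot: [0.07, 0.998, -0.0, 0.001]
contact_force: [-0.5, 1.1, -0.0]
opening: 0.004
finger_force: 0.0
time: 15.1
eef_pos: [0.6135, -0.1239, 0.0452]
tcp_rot: [0.07, 0.998, 0.001, -0.005]
contact_force: [-10.5, 0.9, 6.8]
opening: 0.001
finger_force: 5.3
time: 15.4
eef_pos: [0.6136, -0.1238, 0.0451]
tcp_rot: [0.07, 0.998, 0.001, -0.009]
contact_force: [-19.2, 0.7, 14.4]
opening: -0.004
finger_force: 9.6
```

It drew in (force fell to 0) and then met a hard stop. I'll back off, rise and look.

```bash
python3 -m crank '[[0.5,0,0,0,0,0],[1,0,0,0,0,0],[2,0,0,0,0,0],[4,0,0,0,0,0],[7,0,0,0,0,0],[7,0,-4,0,0,0],[7,0,-8,0,0,0],[7,0,-13,0,0,0],[7,0,-17,0,0,0],[7,0,-20,0,0,0]]' && python3 -m crank '[[0,0,0,0,0,0],[0,0,0,0,0,0],[0,0,0,0,0,0]]'
python3 - <<'E'
from plant import ctrl
import cv2,numpy as np
for n in ("side","scene","wrist"):
    i=ctrl.camera_info(n); p,d=ctrl.read_camera(n)
    np.savez(f"{n}5.npz",p=p,d=d,K=i["K"],o=i["origin"],q=i["orientation"])
s=ctrl.get_state(); print(s["time"],s["eef_pos"],s["contact_force"])
from h import *
ex=np.array([.9903,-.1392]); ey=np.array([.1392,.9903])
W,_=cloud("wrist5.npz"); P=W.reshape(-1,3); S=P[:,:2]@ex; T=P[:,:2]@ey; z=P[:,2]
for l,m in (("bar",(z>.055)&(z<.066)&(S>.58)&(S<.645)&(abs(T+.037)<.05)),("panel",(z>.087)&(z<.096)&(S>.6)&(S<.7)&(abs(T+.037)<.07))):
    print(l,m.sum(),np.percentile(S[m],[2,50,98]) if m.any() else '')
# shut reference: same-make spare cabinet, panel face vs cab top front edge, own yaw
a=np.load("side5.npz")["p"][130:280,260:460]; b=np.load("scene5.npz")["p"][130:330,180:400]
cv2.imwrite("pics/both5.png",np.hstack([cv2.resize(a,(400,300)),cv2.resize(b,(400,300))]))
E
```

```text
time: 16.4
eef_pos: [0.5508, -0.1151, 0.2491]
tcp_rot: [0.07, 0.998, -0.001, 0.003]
contact_force: [0.1, -1.1, 0.3]
opening: -0.005
finger_force: 0.0
time: 16.7
eef_pos: [0.549, -0.1145, 0.2432]
tcp_rot: [0.07, 0.998, 0.001, -0.001]
contact_force: [-0.1, -0.8, 0.3]
opening: 0.001
finger_force: 0.0
16.85 [ 0.54918007 -0.11459175  0.24314224] [-0.32368337  0.2553724   0.15772146]
bar 603 [0.63548296 0.63779272 0.64420081]
panel 866 [0.6612615  0.6642821  0.67438132]
```

View pics/both5.png

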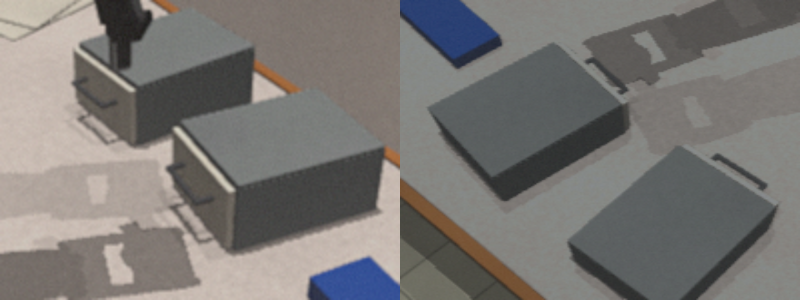

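Both drawers look the same: the front at (205,185) sits flush with its cabinet, like the shut one at (105,95). The bar travelled 130 mm from the start, has not rebounded, and the arm is clear. I'm handing the job in.

```bash
python3 -c "
from plant import ctrl
print(ctrl.sign_off())"
```

```text
the job is handed in; nothing more can be done
None
```

I stood the objective upright in the open drawer and pushed that drawer home to its hard stop. The second drawer still looked shut and no bystanders were touched; I handed the job in at about 17 s, but no verdict came back and I couldn't see the objective once the drawer closed.

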